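Draw the frame stub out of its bay, flip its kickstand down and hold it upright

ROBOT

A 6-joint arm with a two-finger parallel gripper is mounted at the origin on a cart in front of the work surface, level with it; the furniture and walls round the work are solid. World frame = base frame: x ahead of the robot, y to its left, z up, the work surface at z = 0. Lengths are in m, angles in rad, forces in N, time in s.
With the tool pointing down it reaches from about 0.25 to 0.775 m from the base axis. Payload 4 kg.
Tool frame: the origin (TCP) lies at the very end of the fingers, on their centre line; the grasp point (between the pads) lies 19 mm behind it; z points along the fingers, y is the line along which they close (so a half turn about z gives the same grasp; the last joint's range is limited). The gripper opens to 94 mm and grips with 3 to 60 N. Pads are 16 mm wide; open, the fingers measure 119 mm over their backs; the gripper's body (75 mm by 177 mm) begins 78 mm behind the grasp point.
Start: joints at [0.999, 0.087, 1.371, -0, 1.684, -0.103], TCP at [0.249, 0.491, 0.206] pointing down, gripper open.
Joint ranges: [-3.1, 3.1], [-0.76, 2.03], [0.27, 2.55], [-1.08, 4.22], [0.17, 2.65], [-2.57, 2.57]. Speed limits (rad/s): [2.79, 2.79, 3.14, 3.14, 3.14, 3.14].

INTERFACE

Orientations are given as [roll, pitch, yaw] about the fixed x, y, z axes, in that order (R = Rz(yaw) Ry(pitch) Rx(roll)).
In Python, from bench import robot, vision gives the robot as it stands.
- The arm moves only by the shell command python3 -m crank 'ROWS'. ROWS is JSON, a list of rows, each a list of 3 entries, a list of its own where there are three numbers: the closure, from 0 (fully open) to 1 (shut), then the shift along the tool's x, y, z in m, then the turn, a rotation vector about the tool's x, y, z in degrees. A call has 1 to 8 rows; each row shifts and turns the commanded pose from where the row before left it, along the tool's axes as they then stand; what a row does not reach is not made up. A row lasts 1/10 s, in which the tool goes at most 50 mm and 8.59 degrees, less where a joint would pass 70% of its speed; a pose out of reach is approached as far as the arm can. A call with a gripper value outside its range is refused whole. The fingers move at their own pace and stop on an object; the grip force is fixed at half the most. Time passes only in rows, so rows that do not move let the fingers close. It gives the time, the measured TCP pose, the force, the opening and the grip force at its end, in the units of the state.
- robot.get_obs(): the state, without advancing time (a new reading comes with each control period).
- vision.snapshot(name): name is "scene" or "side" or "wrist"; returns a dict with "color" (384x512x3 uint8, red, green, blue), "z_map" (384x512 float32, m along the optical axis (not along the pixel's ray), 0 where there is no reading), "fx", "fy", "cx", "cy" (pixels), "R" (3x3) and "t" (3): a world point X has camera coordinates R X + t. Camera axes: x right, y down, z forward; pixel columns grow to the right and rows downward; lengths in m; the calibration is good to about 2 mm. A picture is of the moment at which its call begins.
- robot.close_job(): hands the job in; it is judged then, once.
The state is a dict: "time": time; "joint_positions": joint angles; "qvel": joint speeds; "joint_torque": joint torques, N m; "tool_pos": TCP position; "ee_rot": TCP orientation; "wrist_force": force on the tool from outside, world axes, zero at the start; "wrist_torque": the same for the moment, N m; "width": finger opening in m; "finger_force": force on a finger pad.
Only numpy, scipy, OpenCV 4.12 (cv2) and the standard library are available. Lean on these libraries where they do the work, as an engineer would, in place of code of your own. Each camera call takes 0.05 s, during which the arm holds its last target. There are 200 camera calls.

TASK

Draw the leaning frame stub on its carriage out from under the plywood bay, all the way to the front stop of its track. Then flip its kickstand down from its folded position until it snaps over centre and stays fully down, and after that bring the frame upright by the grip bar on top and finish while still holding it upright there, neither leaning on its side rest nor tipped over onto the stand, with the carriage still at the front stop. Leave the loose block, pen, screwdriver and tape roll where they lie.

Things in the scene. Friction and masses are not known exactly. Their poses are not given: they have to be found in the camera images.
- rig: Fixed rig on the bench; origin on the bench top under the track, x along the track to the rear, y left, z up. Steel plate 420x90x8 mm, x = -195 to 225, front stop at x = -181. Plywood bay over its rear: deck x = 90 to 220, y = -162 to 162, underside 165 and top 180 mm high, on side walls at y = -150 and 150; open in front
- carriage (a joint): Carriage on the track, m: 0 = at the rear, 0.13 = at the front stop; slides along the rig's -x, about 3 N friction plus some drag, stays where left; starts at 0 to 0.03. It carries the frame and the frame's side rest (steel post with rubber pad on the right, rig -y) along
- frame (a joint): Tip of the frame about its axle, rad: 0 = upright; -0.32 = leaning right (rig -y) on its side rest, where it starts; +0.14 = tipped left onto the stand (end of travel). Grey tube frame, about 0.9 kg, heavier at right where a wheel hub is bolted: let go at upright it falls back to -0.32. A few N sideways at the grip bar move and hold it
- frame_axle (a point): Point on the frame's tipping axle straight under the mast, 50 mm above the bench; the axle is parallel to the rig's x axis. In rig coordinates x = minus the value of joint carriage, y = 0
- grip_bar: Round black rubber grip on top of the frame's mast, 26 mm diameter, 100 mm long, along the rig's x axis; origin at its middle, 175 mm from the axle; z along the mast, away from the axle. The mast (20 mm diameter) joins its middle from below, a thin brace leaves the mast 50 mm lower to the rear. Can be pinched across from above; tips with the frame
- kickstand (a joint): Kickstand, rad: 0 = folded, leg to the rear and 0.2 rad upward; 1.8 = fully down, leg downward. An over-centre spring holds it at both ends (0.12 Nm there, zero at 0.9): pushed past 0.9 it snaps down by itself. Its pivot axis runs across the frame (frame y), 60 mm to the rear of the mast, 40 mm left of the middle plane, 50 mm above the axle
- lug (a point): Middle of the kickstand's lug: steel peg, 10 mm diameter, sticking out about 32 mm to the left of the leg, 68 mm from the stand's pivot (leg 85 mm long). Folded, with the frame on its rest, it is about 130 mm above the bench; pressed down with about 2 N it moves down, then toward the front. With the carriage at the rear it is under the bay's deck
- wax_block: Bystander: green block 50 x 70 x 30 mm, loose on top of the bay's deck; origin at its underside
- marker_pen: Bystander: white and black pen 135 mm long, loose on top of the bay's deck
- screwdriver: Bystander: black screwdriver 175 mm long, loose on the bench to the right of the track
- tape: Bystander: roll of masking tape, 100 mm diameter, 25 mm high, loose on the bench at the left

How it is judged:
By the outcome, as a careful person would: the job done as asked, in the order asked, and still so for the second after the job is handed in, while the arm keeps its last pose, push and grip.
It also fails if it takes over 58 s, if anything falls off the work surface, if the arm or the gripper's body presses on something with over 40 N, if the wrist force passes 120 N, or if a joint passes its speed limit or range.

## Working session

There is one attempt and no reset: what is moved stays moved. The work goes in short steps, Python scripts to look and compute and a shell command to move; the robot and the scene stay as the last step left them, time stands still between calls to the robot, and variables do not carry over. Pictures are saved under pics/ and viewed, at most 10 in all, crops included, and the job is handed in when it is done.

```bash
mkdir -p pics; ls
cat > h.py <<'E'
import numpy as np, cv2
from bench import robot, vision
def snap(n):
    s=vision.snapshot(n); np.savez(f'{n}.npz',**s); return s
def pts(s):
    z=s['z_map']; v,u=np.indices(z.shape)
    c=np.stack([(u-s['cx'])/s['fx']*z,(v-s['cy'])/s['fy']*z,z],-1)
    return (c-s['t'])@s['R']
def save(s,n): cv2.imwrite(f'pics/{n}.png',s['color'][...,::-1])
E
python3 - <<'E'
from h import *
a=snap('scene');b=snap('side')
im=np.hstack([a['color'],b['color']])[...,::-1]
save(a,'scene0');save(b,'side0')
for s in(a,b): print(s['fx'],s['cx'],s['cy'],(-s['R'].T@s['t']).round(3),s['R'].round(2).tolist())
print(robot.get_obs())
E
```

```text
pics
367.45373656879013 266.02259545784517 190.16210024583938 [0.873 0.926 0.928] [[-0.95, 0.33, -0.01], [0.23, 0.64, -0.73], [-0.23, -0.69, -0.68]]
391.41815774131305 256.44163470568884 191.66874205421362 [ 0.584 -0.703  0.497] [[1.0, -0.03, -0.0], [-0.01, -0.38, -0.92], [0.02, 0.92, -0.38]]
{'time': 0.1, 'joint_positions': array([ 9.98904505e-01,  8.78866348e-02,  1.37204405e+00, -1.87223618e-05,
        1.68362504e+00, -1.03108718e-01]), 'qvel': array([-0.00114461, -0.00108578, -0.00376163,  0.00176725,  0.00014641,
        0.00077287]), 'joint_torque': array([ 2.49119832e-03, -3.41254520e+01, -3.03300154e+01,  7.20453076e-02,
        3.04250023e-02, -8.59314378e-05]), 'tool_pos': array([0.24824193, 0.49024967, 0.20444818]), 'ee_rot': array([-3.13963809e+00, -1.83542407e-04,  2.67280728e+00]), 'wrist_force': array([ 0.42143146, -0.0951822 ,  0.19761217]), 'wrist_torque': array([ 0.03169666, -0.02936491,  0.03941575]), 'finger_force': 0.0, 'width': 0.0938628502369903}
```

View pics/scene0.png

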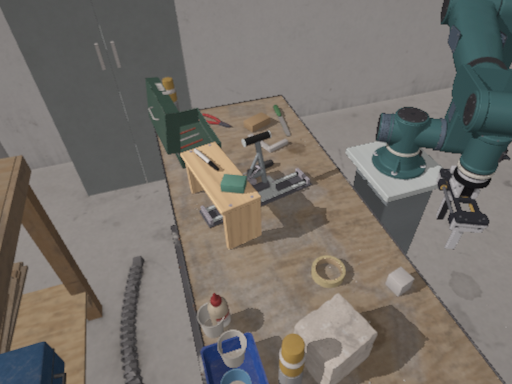

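View pics/side0.png

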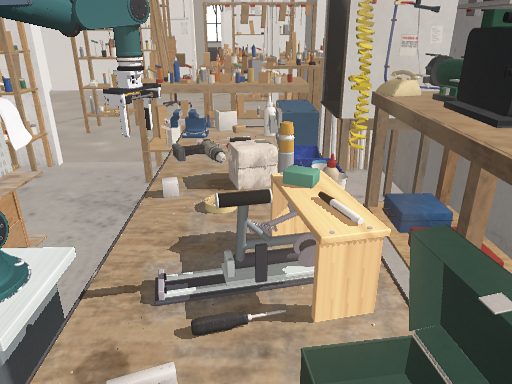

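The scene view shows the bay at about (220,190), the grip bar at (257,139) and the track front at (305,180). In the side view the grip bar is at (245,198), the track front end at (160,288) and the block at (300,176).

```bash
cat > m.py <<'E'
from h import *
import sys
def ld(n): return dict(np.load(n+'.npz'))
a=ld('scene');b=ld('side')
P=pts(a);Q=pts(b)
# deck from both views
D=[]
for X,s in((P,a),(Q,b)):
    m=(abs(X[...,2]-.18)<.006)&(s['z_map']>0)&(X[...,0]>.35)&(X[...,0]<1)&(abs(X[...,1])<.5)
    n,l,st,_=cv2.connectedComponentsWithStats(m.astype(np.uint8))
    i=1+st[1:,4].argmax(); p=X[l==i]; D.append(p)
    r=cv2.minAreaRect(p[:,:2].astype(np.float32)*1000); print('deck',st[i],r,cv2.boxPoints(r).round().tolist(),p[:,2].mean())
# dark grip
for X,s,n in((P,a,'scene'),(Q,b,'side')):
    dark=(s['color'].max(-1)<60)&(X[...,2]>.17)&(X[...,2]<.26)&(X[...,0]>.3)&(X[...,0]<.9)&(abs(X[...,1])<.4)
    nn,l,st,_=cv2.connectedComponentsWithStats(dark.astype(np.uint8))
    for i in range(1,nn):
        if st[i,4]>60:
            p=X[l==i]; r=cv2.minAreaRect(p[:,:2].astype(np.float32)*1000)
            print(n,'dark',st[i],np.median(p,0).round(3),p.min(0).round(3),p.max(0).round(3),[np.round(x) for x in r])
# plate front: side view, low points
for X,s in((P,a),(Q,b)):
    m=(X[...,2]>.004)&(X[...,2]<.03)&(X[...,0]>.35)&(X[...,0]<.8)&(abs(X[...,1])<.35)&(s['z_map']>0)&(np.ptp(s['color'].astype(int),axis=-1)<25)
    n,l,st,_=cv2.connectedComponentsWithStats(m.astype(np.uint8))
    for i in range(1,n):
        if st[i,4]>80:
            p=X[l==i]; r=cv2.minAreaRect(p[:,:2].astype(np.float32)*1000); print('low',st[i],r,cv2.boxPoints(r).round().tolist())
E
python3 m.py
```

```text
deck [ 181  142   81   72 2274] ((734.67041015625, 38.10969543457031), (130.73019409179688, 326.52630615234375), 11.700618743896484) [[638.0, 185.0], [704.0, -135.0], [832.0, -109.0], [766.0, 211.0]] 0.17872031575366545
deck [ 271  169  120   72 3658] ((733.7318725585938, 32.77783203125), (130.6959686279297, 326.2468566894531), 11.5159330368042) [[637.0, 180.0], [702.0, -140.0], [830.0, -114.0], [765.0, 206.0]] 0.18065279549516347
scene dark [166 113  14  22 272] [ 0.829 -0.245  0.214] [ 0.8   -0.252  0.17 ] [ 0.856 -0.237  0.255] [array([ 828., -245.]), array([57., 12.]), np.float64(5.0)]
scene dark [245 132  25  13 157] [ 0.577 -0.044  0.223] [ 0.533 -0.061  0.21 ] [ 0.621 -0.029  0.229] [array([577., -45.]), array([89., 20.]), np.float64(10.0)]
side dark [218 190  52  18 587] [ 0.571 -0.064  0.221] [ 0.531 -0.076  0.208] [ 0.622 -0.046  0.231] [array([576., -61.]), array([91., 15.]), np.float64(11.0)]
side dark [ 443  262   69   86 1264] [ 0.865 -0.317  0.183] [ 0.805 -0.387  0.17 ] [ 0.874 -0.243  0.252] [array([ 836., -315.]), array([ 63., 138.]), np.float64(7.0)]
low [268 139  
[... 646 characters left out ...]
0625, 92.71495819091797), 9.30307388305664) [[382.0, 10.0], [397.0, -81.0], [727.0, -27.0], [712.0, 64.0]]
low [ 191  309   95   27 1006] ((566.843505859375, -138.7672576904297), (174.4750518798828, 25.847259521484375), 13.01292610168457) [[479.0, -146.0], [485.0, -171.0], [655.0, -132.0], [649.0, -107.0]]
low [106 362  71  22 869] ((419.482177734375, -257.9587097167969), (100.61587524414062, 28.20252799987793), 10.020358085632324) [[367.0, -253.0], [372.0, -281.0], [471.0, -263.0], [467.0, -235.0]]
low [312 362  80  22 979] ((737.960693359375, -261.81585693359375), (125.16349792480469, 4.659080505371094), 6.88449239730835) [[676.0, -267.0], [676.0, -272.0], [800.0, -257.0], [800.0, -252.0]]
```

Rig frame: origin at (0.582, 0.004), yaw 0.2025 rad. The plate front and grip bar agree with this, and the carriage is at about 0.016 m. With tool yaw at 191.6°, tool x = −rig x, tool y = rig y and tool z points down.

```bash
cat > st.py <<'E'
from h import *
o=robot.get_obs(); c,s=np.cos(.2025),np.sin(.2025)
p=o['tool_pos']-[.582,.004,0]; print('t',round(o['time'],2),'rig',[round(float(x),4) for x in(c*p[0]+s*p[1],-s*p[0]+c*p[1],p[2])],'rpy',np.degrees(o['ee_rot']).round(1),'F',o['wrist_force'].round(1),'w',round(o['width'],4),'ff',round(o['finger_force'],1),'j6',o['joint_positions'][5].round(2))
E
python3 -m crank '[[0,[0,0,-0.03],[0,0,-8]],[0,[0,0,-0.03],[0,0,-8]],[0,[0,0,0],[0,0,-8]],[0,[0,0,0],[0,0,-8]],[0,[0,0,0],[0,0,-6.4]],[0,[0,0,0],[0,0,0]]]'; python3 st.py
```

```text
time: 0.7
tool_pos: [0.2484, 0.4905, 0.2649]
ee_rot: [-3.141, -0.001, -2.94]
wrist_force: [-0.2, -0.0, 0.2]
width: 0.094
finger_force: 0.0
t 0.7 rig [-0.229, 0.5436, 0.2649] rpy [-180.    -0.  -168.5] F [-0.2 -0.   0.2] w 0.094 ff 0.0 j6 -0.77
```

```bash
python3 -m crank '[[0,[-0.0132,-0.0428,0],[0,0,0]],[0,[-0.0132,-0.0428,0],[0,0,0]],[0,[-0.0132,-0.0428,0],[0,0,0]],[0,[-0.0132,-0.0428,0],[0,0,0]],[0,[-0.0132,-0.0428,0],[0,0,0]],[0,[-0.0132,-0.0428,0],[0,0,0]],[0,[-0.0132,-0.0428,0],[0,0,0]],[0,[-0.0132,-0.0428,0],[0,0,0]]]' >/dev/null; python3 -m crank '[[0,[-0.0132,-0.0428,0],[0,0,0]],[0,[-0.0132,-0.0428,0],[0,0,0]],[0,[-0.0132,-0.0428,0],[0,0,0]],[0,[-0.0132,-0.0428,0],[0,0,0]],[0,[-0.0132,-0.0428,0],[0,0,0]],[0,[-0.0132,-0.0428,0],[0,0,0]],[0,[0,0,0],[0,0,0]]]' >/dev/null; python3 st.py
python3 - <<'E'
from h import *
save(snap('wrist'),'w1')
E
```

```text
t 2.2 rig [-0.0445, -0.0603, 0.2632] rpy [-180.    -0.2 -169. ] F [ 0.  -0.1 -0.9] w 0.0942 ff 0.0 j6 -1.98
```

View pics/w1.png

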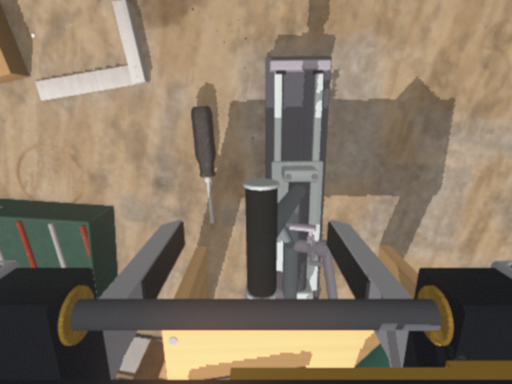

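The wrist view shows the black bar (column 262, rows 185–295) between the fingers (centre about column 257), so I can lower and close.

```bash
python3 -m crank '[[0,[0,0.005,0.022],[0,0,0]],[0,[0,0,0.022],[0,0,0]],[0,[0,0,0.022],[0,0,0]],[0,[0,0,0],[0,0,0]]]' >/dev/null; python3 st.py;  python3 -m crank '[[0.8,[0,0,0],[0,0,0]],[0.8,[0,0,0],[0,0,0]],[0.8,[0,0,0],[0,0,0]],[0.8,[0,0,0],[0,0,0]],[0.8,[0,0,0],[0,0,0]],[0.8,[0,0,0],[0,0,0]]]' >/dev/null; python3 st.py
```

```text
t 2.65 rig [-0.0467, -0.0482, 0.1959] rpy [ 179.8   -0.4 -168.4] F [-1.   0.2 -0.7] w 0.0942 ff 0.0 j6 -1.97
t 3.25 rig [-0.0446, -0.0507, 0.1998] rpy [-180.     0.  -168.5] F [ 0.8  0.9 -0.4] w 0.0495 ff 0.0 j6 -1.97
```

```bash
python3 -m crank '[[1,[0,0,0.002],[0,0,0]],[1,[0,0,0],[0,0,0]],[1,[0,0,0],[0,0,0]],[1,[0,0,0],[0,0,0]],[1,[0,0,0],[0,0,0]],[1,[0,0,0],[0,0,0]]]' >/dev/null; python3 st.py
```

```text
t 3.85 rig [-0.0446, -0.0512, 0.198] rpy [-179.9    0.  -168.5] F [-0.3 -3.3  2.2] w 0.0253 ff 30.0 j6 -1.97
```

```bash
python3 -m crank '[[1,[0.006,0,0],[0,0,0]],[1,[0.012,0,0],[0,0,0]],[1,[0.016,0,0],[0,0,0]],[1,[0.016,0,0],[0,0,0]],[1,[0.016,0,0],[0,0,0]],[1,[0.016,0,0],[0,0,0]],[1,[0.012,0,0],[0,0,0]],[1,[0,0,0],[0,0,0]]]' >/dev/null; python3 st.py; python3 -m crank '[[1,[0.006,0,0],[0,0,0]],[1,[0.005,0,0],[0,0,0]],[1,[0.004,0,0],[0,0,0]],[1,[0.003,0,0],[0,0,0]],[1,[0,0,0],[0,0,0]]]' >/dev/null; python3 st.py
```

```text
t 4.65 rig [-0.1403, -0.0508, 0.198] rpy [-1.799e+02 -1.000e-01 -1.685e+02] F [-3.2 -4.6  3.8] w 0.0256 ff 30.0 j6 -2.05
t 5.15 rig [-0.1566, -0.0508, 0.198] rpy [-180.     0.  -168.5] F [ 2.9 -4.1  4.3] w 0.0253 ff 30.0 j6 -2.07
```

```bash
python3 -m crank '[[1,[0.002,0,0],[0,0,0]],[1,[0.002,0,0],[0,0,0]],[1,[0.0,0,0],[0,0,0]]]' >/dev/null; python3 st.py;python3 -m crank '[[1,[0.002,0,0],[0,0,0]],[1,[0.002,0,0],[0,0,0]],[1,[0.0,0,0],[0,0,0]]]' >/dev/null; python3 st.py
```

```text
t 5.45 rig [-0.1568, -0.0506, 0.1981] rpy [-180.     0.6 -168.4] F [12.4 -1.   0.4] w 0.0253 ff 30.0 j6 -2.08
t 5.75 rig [-0.1574, -0.0501, 0.1983] rpy [ 180.     1.  -168.3] F [20.7  2.2 -2. ] w 0.0255 ff 30.0 j6 -2.08
```

At the front stop (force rises, no more motion). Relax, release, lift, and look.

```bash
python3 -m crank '[[1,[-0.0065,0,0],[0,0,0]],[0.6,[0,0,0],[0,0,0]],[0.6,[0,0,0],[0,0,0]],[0.6,[0,0,0],[0,0,0]],[0.6,[0,0,0],[0,0,0]],[0.6,[0,0,0],[0,0,0]]]' >/dev/null; python3 st.py;python3 -m crank '[[0.6,[0,0,-0.03],[0,0,0]],[0.6,[0,0,-0.03],[0,0,0]],[1,[0,0,0],[0,0,0]]]' >/dev/null; python3 st.py
python3 - <<'E'
from h import *
a=snap('scene');b=snap('side')
A=cv2.resize(a['color'][110:230,180:330],(600,480));B=cv2.resize(b['color'][170:330,130:330],(600,480))
cv2.imwrite('pics/s2.png',A[...,::-1]);cv2.imwrite('pics/d2.png',B[...,::-1])
E
```

```text
t 6.35 rig [-0.1589, -0.0497, 0.1968] rpy [ 1.799e+02 -1.000e-01 -1.685e+02] F [-0.2  0.4 -0.9] w 0.0375 ff 0.0 j6 -2.07
t 6.65 rig [-0.1568, -0.0509, 0.2619] rpy [-179.8    0.4 -168.4] F [-0.  -0.2  0. ] w 0.0329 ff 0.0 j6 -2.07
```

View pics/s2.png

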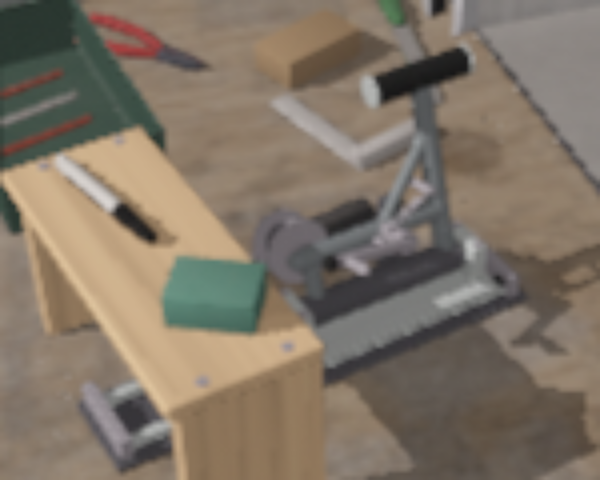

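View pics/d2.png

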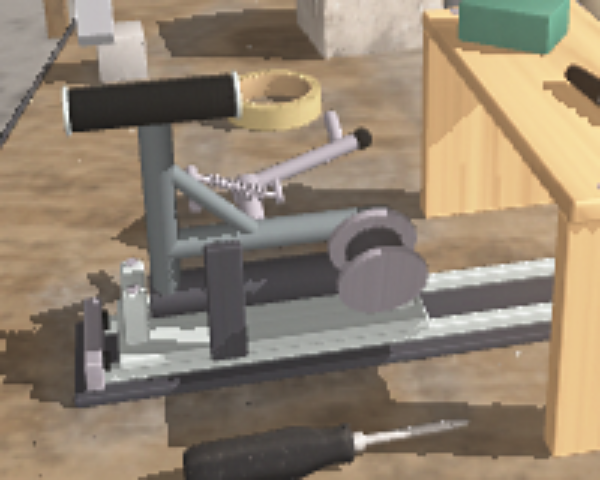

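Scene crop: carriage at the front, pinkish kickstand, lug end near (355,262). Side crop: leg with black tip at (362,138), lug at (333,125). Check the predicted lug position against these.

Run:
```python
from h import *
ld=lambda n:dict(np.load(n+'.npz'))
c,s=np.cos(.2025),np.sin(.2025)
for n,off,k in(('scene',(180,110),4),('side',(130,170),3)):
    S=ld(n)
    for r in([-.0034,.039,.130],[-.0034,.054,.135],[-.0034,.024,.125]):
        w=np.array([.582+c*r[0]-s*r[1],.004+s*r[0]+c*r[1],r[2]]); q=S['R']@w+S['t']
        u=S['fx']*q[0]/q[2]+S['cx'];v=S['fy']*q[1]/q[2]+S['cy']; print(n,(u-off[0])*k,(v-off[1])*k)
    X=pts(S)
    px=(268,175) if n=='scene' else (241,211)
    p=X[px[1]-5:px[1]+6,px[0]-7:px[0]+7].reshape(-1,3)-[.582,.004,0]
    col=S['color'][px[1]-5:px[1]+6,px[0]-7:px[0]+7].reshape(-1,3)
    g=np.c_[c*p[:,0]+s*p[:,1],-s*p[:,0]+c*p[:,1],p[:,2]]; m=(g[:,2]>.1); print(g[m].round(3)[::2], col[m][::6].tolist())
```

```text
scene 349.3357753097632 257.2618241459313
scene 358.5711669586401 262.7494643486625
scene 340.29238657565156 251.8882714615388
[[-0.012 -0.018  0.104]
 [-0.018 -0.016  0.103]
 [-0.024 -0.013  0.103]
 [-0.031 -0.01   0.102]
 [-0.036 -0.005  0.103]
 [-0.045 -0.     0.103]
 [-0.008 -0.012  0.106]
 [-0.015 -0.01   0.105]
 [-0.022 -0.009  0.102]
 [-0.028 -0.005  0.102]
 [-0.036  0.028  0.122]
 [-0.009 -0.006  0.105]
 [-0.02  -0.005  0.101]
 [-0.018  0.032  0.128]
 [-0.022  0.038  0.132]
 [-0.032  0.035  0.125]
 [-0.012 -0.005  0.1  ]
 [-0.008  0.035  0.131]
 [-0.016  0.036  0.128]
 [-0.022  0.039  0.128]
 [-0.03   0.038  0.124]
 [ 0.012  0.037  0.137]
 [ 0.004  0.037  0.133]
 [-0.002  0.039  0.132]
 [-0.009  0.041  0.13 ]
 [-0.018  0.039  0.125]
 [-0.026  0.038  0.12 ]
 [ 0.02   0.037  0.135]
 [ 0.47   0.845  0.928]
 [ 0.008  0.043  0.135]
 [ 0.002  0.046  0.134]
 [-0.003  0.05   0.135]
 [-0.017  0.039  0.121]
 [ 0.022  0.04   0.135]
 [ 0.016  0.043  0.134]
 [ 0.01   0.047  0.134]
 [ 0.001  0.044  0.128]
 [ 0.     0.056  0.137]
 [-0.003  0.064  0.141]
 [ 0.02   0.043  0.132]
 [ 0.014  0.0
[... 648 characters left out ...]

 [ 0.001  0.061  0.141]
 [-0.007  0.055  0.142]
 [-0.002  0.056  0.141]
 [-0.008  0.061  0.137]
 [-0.005  0.054  0.14 ]
 [-0.001  0.053  0.14 ]
 [-0.005  0.05   0.139]
 [-0.001  0.052  0.138]
 [-0.007  0.051  0.137]
 [-0.004  0.045  0.139]
 [ 0.     0.046  0.138]
 [-0.008  0.05   0.135]
 [-0.005  0.044  0.138]
 [-0.     0.044  0.137]
 [-0.007  0.043  0.136]
 [-0.003  0.042  0.136]
 [ 0.002  0.036  0.138]
 [ 0.007  0.035  0.138]
 [-0.006  0.037  0.136]
 [-0.002  0.037  0.136]
 [ 0.002  0.032  0.138]
 [ 0.006  0.03   0.138]] [[171, 160, 165], [225, 215, 221], [204, 190, 193], [123, 111, 106], [151, 142, 146], [190, 178, 184], [178, 167, 174], [208, 196, 204], [144, 135, 139], [206, 194, 202]]
```

```bash
python3 -m crank '[[1,[-0.031,0.022,0],[0,0,0]],[1,[-0.031,0.022,0],[0,0,0]],[1,[-0.031,0.022,0],[0,0,0]],[1,[-0.031,0.022,0],[0,0,0]],[1,[-0.030,0.021,0],[0,0,0]],[1,[0,0,0.045],[0,0,0]],[1,[0,0,0.045],[0,0,0]],[1,[0,0,0.01],[0,0,0]]]' >/dev/null; python3 -m crank '[[1,[0,0,0],[0,0,0]]]' >/dev/null;python3 st.py
python3 - <<'E'
from h import *
a=snap('scene');b=snap('side')
A=cv2.resize(a['color'][110:230,220:320],(400,480));B=cv2.resize(b['color'][150:290,180:300],(400,480))
cv2.imwrite('pics/c3.png',np.hstack([A,B])[...,::-1])
E
```

```text
t 7.65 rig [-0.0063, 0.0588, 0.1539] rpy [ 179.9   -0.4 -168.5] F [-0.2  0.6  0.3] w 0.0004 ff 0.0 j6 -1.77
```

View pics/c3.png

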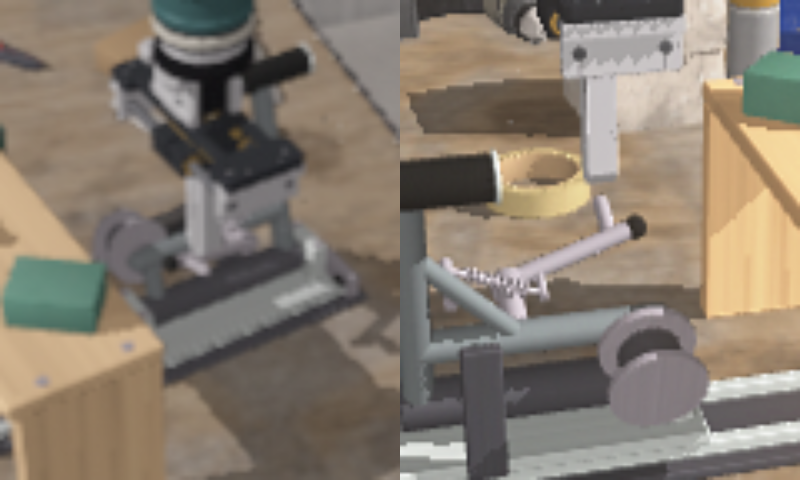

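The right panel shows the closed fingertip at (600,178) directly above the lug at (602,205). Press it along its arc.

```bash
python3 -m crank '[[1,[-0.002,0,0.013],[0,0,0]],[1,[0,0.003,0.0095],[0,0,0]],[1,[0.001,0.003,0.0095],[0,0,0]],[1,[0.002,0.003,0.0095],[0,0,0]],[1,[0.003,0.003,0.0095],[0,0,0]],[1,[0,0,0],[0,0,0]]]' >/dev/null; python3 st.py; python3 -m crank '[[1,[0.004,0.003,0.007],[0,0,0]],[1,[0.005,0.002,0.007],[0,0,0]],[1,[0.006,0.002,0.006],[0,0,0]],[1,[0.006,0.002,0.006],[0,0,0]],[1,[0,0,0],[0,0,0]]]' >/dev/null; python3 st.py
python3 - <<'E'
from h import *
a=snap('scene');b=snap('side')
A=cv2.resize(a['color'][110:230,220:320],(400,480));B=cv2.resize(b['color'][150:290,180:300],(400,480))
cv2.imwrite('pics/c4.png',np.hstack([A,B])[...,::-1])
E
```

```text
t 8.35 rig [-0.0101, 0.0713, 0.104] rpy [ 179.9   -0.3 -168.4] F [-0.9  0.5 -0.2] w 0.0004 ff 0.1 j6 -1.75
t 8.85 rig [-0.0309, 0.0799, 0.079] rpy [ 180.    -0.2 -168.4] F [-0.2  0.2  0.1] w 0.0004 ff 0.0 j6 -1.74
```

View pics/c4.png

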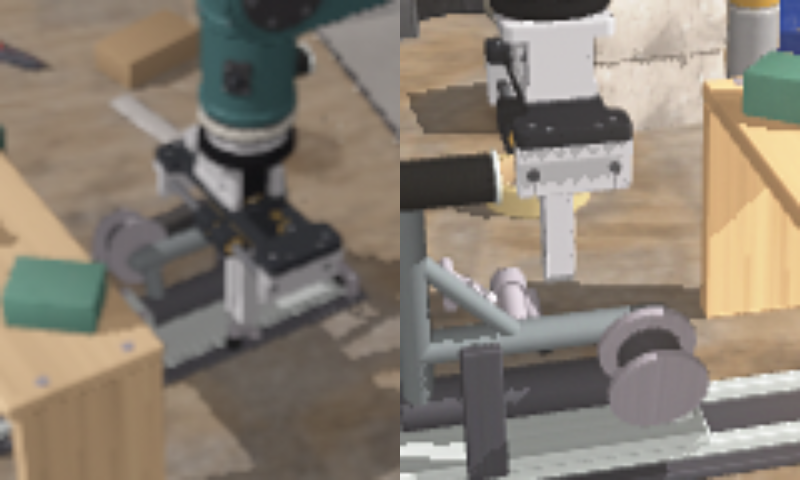

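The stand has left its folded position, with the fingertip at (560,275) now free and no force. Lift away and check the leg.

```bash
python3 -m crank '[[1,[0,0,-0.045],[0,0,0]],[1,[0,0,-0.045],[0,0,0]],[1,[0,0,-0.045],[0,0,0]],[0.3,[0,0,-0.048],[0,0,0]],[0.3,[0.032,-0.032,0],[0,0,0]],[0.3,[0.032,-0.033,0],[0,0,0]],[0.3,[0.032,-0.033,0],[0,0,0]],[0.3,[0.030,-0.033,0],[0,0,0]]]' >/dev/null; python3 -m crank '[[0.3,[0,0,0],[0,0,0]],[0.3,[0,0,0],[0,0,0]]]' >/dev/null; python3 st.py
python3 - <<'E'
from h import *
a=snap('scene');b=snap('side')
A=cv2.resize(a['color'][110:230,220:320],(400,480));B=cv2.resize(b['color'][170:310,160:280],(400,480))
cv2.imwrite('pics/c5.png',np.hstack([A,B])[...,::-1])
c,s=np.cos(.2025),np.sin(.2025)
for S in(a,b):
    X=pts(S)-[.582,.004,0]; g=np.stack([c*X[...,0]+s*X[...,1],-s*X[...,0]+c*X[...,1],X[...,2]],-1)
    d=(S['color'].max(-1)<60)&(g[...,2]>.195)&(g[...,2]<.24)&(abs(g[...,0]+.13)<.06)&(abs(g[...,1]+.05)<.03)
    print('bar',d.sum(),np.median(g[d],0).round(3),g[d].min(0).round(3),g[d].max(0).round(3))
    C=S['color'].astype(int); pk=(C[...,0]-C[...,1]>4)&(C[...,2]-C[...,1]>2)&(g[...,1]>.015)&(g[...,1]<.12)&(g[...,0]>-.1)&(g[...,0]<.05)&(g[...,2]>.015)&(g[...,2]<.16)
    print('stand',pk.sum(),g[pk][::max(1,pk.sum()//14)].round(3).tolist())
E
```

```text
t 9.95 rig [-0.1552, -0.0521, 0.2642] rpy [-1.800e+02  1.000e-01 -1.686e+02] F [-0.3  0.4 -0.6] w 0.0528 ff 0.0 j6 -2.07
bar 145 [-0.126 -0.045  0.223] [-0.171 -0.061  0.212] [-0.081 -0.038  0.23 ]
stand 105 [[-0.064, 0.016, 0.115], [-0.065, 0.027, 0.118], [-0.066, 0.033, 0.117], [-0.07, 0.033, 0.111], [-0.063, 0.032, 0.104], [-0.069, 0.035, 0.099], [-0.065, 0.034, 0.092], [-0.075, 0.04, 0.087], [-0.078, 0.016, 0.053], [-0.067, 0.052, 0.076], [-0.063, 0.058, 0.069], [-0.065, 0.063, 0.062], [-0.068, 0.07, 0.057], [-0.073, 0.082, 0.059], [-0.076, 0.09, 0.06]]
bar 754 [-0.131 -0.066  0.222] [-0.176 -0.071  0.207] [-0.083 -0.054  0.231]
stand 37 [[-0.071, 0.023, 0.123], [-0.067, 0.022, 0.123], [-0.074, 0.022, 0.122], [-0.07, 0.02, 0.122], [-0.066, 0.019, 0.122], [-0.078, 0.022, 0.12], [-0.074, 0.018, 0.121], [-0.07, 0.017, 0.121], [-0.066, 0.018, 0.12], [-0.062, 0.021, 0.118], [-0.076, 0.018, 0.119], [-0.07, 0.015, 0.12], [-0.078, 0.018, 0.117], [-0.068, 0.017, 0.116], [-0.062, 0.017, 0.113], [-0.077, 0.018, 0.112], [-0.079, 0.016, 0.111], [-0.079, 0.016, 0.109], [-0.077, 0.019, 0.102]]
```

View pics/c5.png

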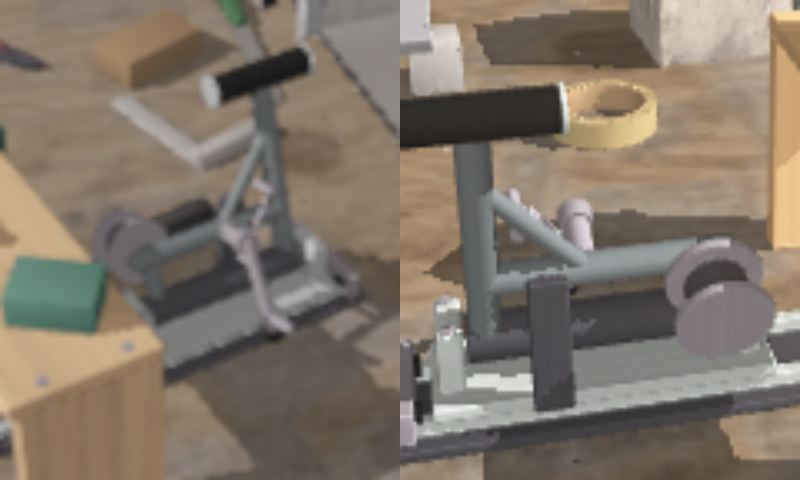

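The leg hangs straight down in the left panel, (240,235) to (270,335), with the lug at x ≈ −0.07 directly under the pivot, so it is fully down. The bar spans x −0.18 to −0.08, still at the stop. Regrip.

```bash
python3 -m crank '[[0.3,[0,0,0.022],[0,0,0]],[0.3,[0,0,0.022],[0,0,0]],[0.3,[0.002,0,0.022],[0,0,0]],[1,[0,0,0],[0,0,0]],[1,[0,0,0],[0,0,0]],[1,[0,0,0],[0,0,0]],[1,[0,0,0],[0,0,0]],[1,[0,0,0],[0,0,0]]]' >/dev/null; python3 -m crank '[[1,[0,0,0],[0,0,0]],[1,[0,0,0],[0,0,0]]]' >/dev/null; python3 st.py
```

```text
t 11.05 rig [-0.1564, -0.0526, 0.1989] rpy [-179.8    0.2 -168.5] F [ 1.2 -2.9  3.4] w 0.0252 ff 30.0 j6 -2.08
```

```bash
python3 -m crank '[[1,[0,0.00392,-0.00133],[1.5,0,0]],[1,[0,0.00392,-0.00133],[1.5,0,0]],[1,[0,0.00392,-0.00133],[1.5,0,0]],[1,[0,0.00392,-0.00133],[1.5,0,0]],[1,[0,0.00392,-0.00133],[1.5,0,0]],[1,[0,0.00392,-0.00133],[1.5,0,0]],[1,[0,0.00392,-0.00133],[1.5,0,0]],[1,[0,0,0],[0,0,0]]]' >/dev/null; python3 st.py; python3 -m crank '[[1,[0,0.00392,-0.00133],[1.5,0,0]],[1,[0,0.00392,-0.00133],[1.5,0,0]],[1,[0,0.00392,-0.00133],[1.5,0,0]],[1,[0,0.00392,-0.00133],[1.5,0,0]],[1,[0,0.00392,-0.00133],[1.5,0,0]],[1,[0,0,0],[0,0,0]],[1,[0,0,0],[0,0,0]]]' >/dev/null; python3 st.py
python3 - <<'E'
from h import *
a=snap('scene');b=snap('side')
A=cv2.resize(a['color'][110:230,220:320],(400,480));B=cv2.resize(b['color'][170:310,160:280],(400,480))
cv2.imwrite('pics/c6.png',np.hstack([A,B])[...,::-1])
c,s=np.cos(.2025),np.sin(.2025)
for S in(a,b):
    X=pts(S)-[.582,.004,0]; g=np.stack([c*X[...,0]+s*X[...,1],-s*X[...,0]+c*X[...,1],X[...,2]],-1)
    d=(S['color'].max(-1)<60)&(g[...,2]>.2)&(g[...,2]<.25)&(abs(g[...,0]+.13)<.06)&(abs(g[...,1])<.03)
    print('bar',d.sum(),np.median(g[d],0).round(3),g[d].min(0).round(3),g[d].max(0).round(3))
    C=S['color'].astype(int); 
    for h in(.12,.14,.16,.18):
        m=(abs(g[...,2]-h)<.008)&(abs(g[...,0]+.13)<.012)&(abs(g[...,1])<.04); print(h,m.sum(),np.median(g[m],0).round(4))
E
```

```text
t 11.85 rig [-0.1564, -0.0232, 0.2061] rpy [-169.3    0.2 -168.4] F [ 2.7 -4.   6.5] w 0.0251 ff 30.0 j6 -1.89
t 12.55 rig [-0.1564, -0.0028, 0.2077] rpy [-161.9    0.2 -168.4] F [ 2.7 -2.1  4.7] w 0.0253 ff 30.0 j6 -1.75
bar 131 [-0.121  0.012  0.233] [-0.16  -0.009  0.219] [-0.083  0.02   0.249]
0.12 20 [-0.1245  0.0104  0.1221]
0.14 20 [-0.1228  0.0102  0.1384]
0.16 17 [-0.1239  0.0115  0.1617]
0.18 24 [-0.1235  0.011   0.1799]
bar 509 [-0.119 -0.007  0.231] [-0.176 -0.013  0.215] [-0.083  0.005  0.24 ]
0.12 79 [-0.1302 -0.0068  0.1191]
0.14 80 [-0.1295 -0.0062  0.1404]
0.16 82 [-0.129  -0.0059  0.1605]
0.18 78 [-0.1296 -0.006   0.1802]
```

View pics/c6.png

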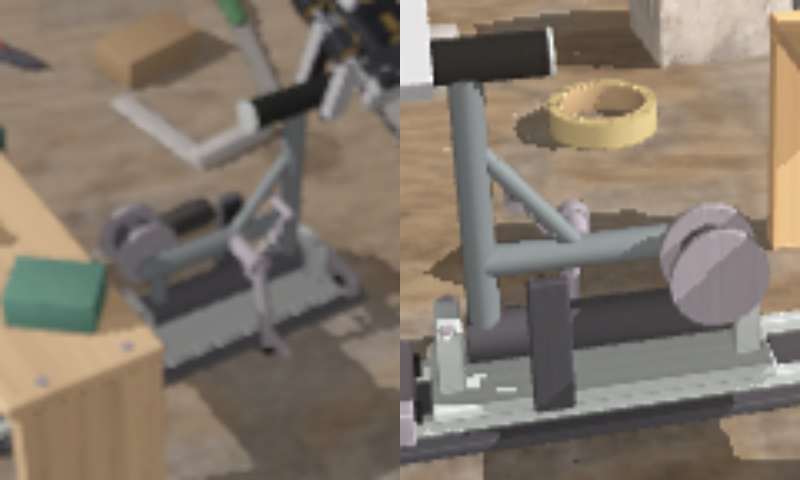

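The mast is vertical (about 0.01 rad in both views), the stand is down and the carriage is at the stop, with the grip holding at 30 N. Handing in.

```bash
python3 -m crank '[[1,[0,0,0],[0,0,0]],[1,[0,0,0],[0,0,0]],[1,[0,0,0],[0,0,0]]]' >/dev/null; python3 st.py; python3 -c "
from bench import robot
print(robot.close_job())"
```

```text
t 12.95 rig [-0.1564, -0.0031, 0.2077] rpy [-161.9    0.2 -168.4] F [ 2.2 -1.5  5.4] w 0.0251 ff 30.0 j6 -1.75
the job is handed in; nothing more can be done
None
```

I handed the job in at about 13 s: the carriage is at the front stop, the kickstand is snapped fully down, and the gripper is holding the frame upright to within about 0.02 rad; I never touched the loose items, but the judge's verdict was not shown.

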